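Clear the print board and hold the sprung screen down on its stops

ROBOT

A 7-joint arm with a two-finger parallel gripper is mounted at the origin on a cart in front of the work surface, level with it; the furniture and walls round the work are solid. World frame = base frame: x ahead of the robot, y to its left, z up, the work surface at z = 0. Lengths are in m, angles in degrees, forces in N, time in s.
With the tool pointing down it reaches from about 0.425 to 0.875 m from the base axis. Payload 4.7 kg.
Tool frame: the origin (TCP) lies at the very end of the fingers, on their centre line; the grasp point (between the pads) lies behind it (env.pinch_z is the z of the grasp point in the tool frame, in m); z points along the fingers, y is the direction in which the jaws open and shut (so a half turn about z gives the same grasp; the last joint's range is limited). The gripper opens to 87 mm and grips with 3 to 60 N. Pads are 19 mm wide; open, the fingers measure 117 mm over their backs; the gripper's body (75 mm by 190 mm) begins 51 mm behind the grasp point.
Start: joints at [-72.703, 18.392, -4.016, 83.108, 1.295, 78.541, -3.26], TCP at [0.185, 0.623, 0.223] pointing down, gripper open.
Joint ranges: [-163.93, 163.93], [-17.29, 119.83], [-79.2, 71.16], [3.27, 140.29], [-89.18, 269.18], [5.43, 117.66], [-154.24, 154.24]. Speed limits (degrees/s): [147.25, 147.25, 180, 180, 180, 180, 180].

INTERFACE

Orientations are given as [roll, pitch, yaw] about the fixed x, y, z axes, in that order (R = Rz(yaw) Ry(pitch) Rx(roll)).
In Python, from cell import readout, read_camera, env gives the robot as it stands. The module is installed in compiled form; this text tells all that it offers.
- The arm moves only by the tool servo_tool, never from a script. Its argument "plan" is a list that holds one entry, the list of rows, each a list of 5 numbers: the finger opening in m, from 0 to 0.087, then the shift along the tool's x, y, z in m, then the turn about the tool's z in rad. In form: [[[jaw, x, y, z, yaw], ...]]. A call has 1 to 12 rows; each row is the pose to reach, as a shift and turn from the pose measured when the call began, along the tool's axes at that moment; what a row does not reach only later rows make up. A row lasts 1/12 s, in which the tool goes at most 41.7 mm and 7.16 degrees, less where a joint would pass 70% of its speed; a pose out of reach is approached as far as the arm can. A call with a gripper value outside its range is refused whole. The fingers move at their own pace and stop on an object; "force" is the grip in N (left out, the last holds). Time passes only in rows, so rows that repeat a pose let the fingers close. It gives the time, the measured TCP pose, the force and the opening at its end, in the units of the state.
- readout.get_obs(): the state, without advancing time (a new reading comes with each control period).
- read_camera(name): name is "side" or "top"; returns a dict with "image" (384x512x3 uint8, red, green, blue), "range_z" (384x512 float32, m along the optical axis (not along the pixel's ray), 0 where there is no reading), "mtx" (3x3 intrinsics, pixels), "camera_from_world" (4x4, takes a point from world to camera coordinates). Camera axes: x right, y up, looking along -z (the intrinsics and any distortion apply to the point x, -y, -z); pixel columns grow to the right and rows downward; lengths in m; the calibration is good to about 2 mm. A picture is of the moment at which its call begins.
- env.sign_off(): hands the job in, once; it reports no verdict.
The state is a dict: "time_s": time; "qpos": joint angles; "joint_velocities": joint speeds; "effort": joint torques, N m; "tool_pos": TCP position; "tool_rot": TCP orientation; "force": force on the tool from outside, world axes, zero at the start; "wrist_torque": the same for the moment, N m; "grip_width": finger opening in m.
Only numpy, scipy, OpenCV 4.12 (cv2) and the standard library are available. Lean on these libraries where they do the work, as an engineer would, in place of code of your own. Each camera call takes 0.05 s, during which the arm holds its last target. There are 200 camera calls.

TASK

Dried ink flakes are lying on the board of the bench screen press: push them all off the board with the scraper while the screen is still up, not with your fingers, and lay the scraper back on the bench clear of the press. Then pull the sprung screen fully down by its front handle until it rests on its stops, without touching the mesh, and finish while holding it there so that I can check the gap under the mesh: the springs throw it up if you let go. Leave the brush, the ink tub and the thinner bottle where they are.

Things in the scene. Friction and masses are not known exactly. Their poses are not given: they have to be found in the camera images.
- press: Bench screen press, fixed in place: white-topped plywood board 290 (x) by 260 mm (y), its top 30 mm above the bench, a dark steel hinge rail along the far edge (from x = +89 mm on). Origin: on the bench under the board's centre; +x points from the front edge (robot's side) to the hinge, +y left, z up.
- board_center (a point): Centre of the board's top face, 30 mm above the bench; axes as the press. The face is bare from its front edge (x = -145 mm) to the hinge rail (x = +89 mm) and 130 mm to either side.
- screen_hinge (a point): Point on the hinge axis of the screen, midway between the two hinge clamps, 105 mm to the far side of the board's centre and 46 mm above the bench. The axis is the press's y axis.
- screen (a joint): Screen's angle about the hinge (rad). 0: lifted by its springs, 1.42 rad (81 degrees) up from level, leaning a little to the robot over the board. Grows as the screen is pulled forward and down; 1.42: level, on its stops, mesh 3 to 4 mm above the board. Springs always drive it back to 0: pulling at the handle takes about 2 N at first, about 9 N to keep it down.
- screen_handle (a point): Middle of the front pull handle: black round grip, 18 mm thick, 94 mm long, parallel to the hinge, 290 mm from it and 50 mm in front of the frame's front rail (41 mm clear). 332 mm above the bench with the screen up; 43 mm up and 40 mm in front of the board with it down. The point turns with the screen: y along the grip, -x away from the hinge. The grip can turn between the fingers.
- mesh_center (a point): Mesh of the screen, 180 x 200 mm, pale with a greenish coated middle that has a pale sprig pattern, stretched in the underside of the pale wooden frame (220 x 240 mm, 20 mm thick). This is its centre, 130 mm from the hinge axis; z is its normal. Not to be touched.
- scraper: Flat scraper on the bench, left or right of the press: 176 mm long, wooden handle, steel blade. Origin: centre of its underside; +x to the blade. Handle x = -88 to +24 mm, 24 mm wide (y), 15 mm high, edges rounded 5 mm (grip it low); blade x = +18 to +88 mm, 76 mm wide, 2 mm thick, 6 to 8 mm above the underside: lying flat it is clear of the surface, so tip its front edge down to scrape.
- brush: Bystander: flat paint brush 219 x 25 x 10 mm lying on the bench on the other side of the press from the scraper. Origin: centre of its underside; +x to the bristles.
- ink_tub: Bystander: lidded plastic tub 72 mm across, 101 mm tall, left of the press. Origin: centre of its underside.
- thinner: Bystander: stout white bottle with a red cap, 78 mm across, 178 mm tall, right of the press. Origin: centre of its underside.
- flake1: Loose dark flake of dried ink, about 24 x 19 mm and 5 to 6 mm thick, lying on the board (one of four). Origin: centre of its underside.
- flake2: Loose dark flake of dried ink, about 24 x 19 mm and 5 to 6 mm thick, lying on the board (one of four). Origin: centre of its underside.
- flake3: Loose dark flake of dried ink, about 24 x 19 mm and 5 to 6 mm thick, lying on the board (one of four). Origin: centre of its underside.
- flake4: Loose dark flake of dried ink, about 24 x 19 mm and 5 to 6 mm thick, lying on the board (one of four). Origin: centre of its underside.

How it is judged:
By the outcome, as a careful person would: the job done as asked, in the order asked, and still so for the second after the job is handed in, while the arm keeps its last pose, push and grip.
It also fails if it takes over 72 s, if anything falls off the work surface, if the arm or the gripper's body presses on something with over 40 N, if the wrist force passes 120 N, or if a joint passes its speed limit or range.

## Working session

There is one attempt and no reset: what is moved stays moved. The work goes in short steps, Python scripts to look and compute and a tool call to move; the robot and the scene stay as the last step left them, time stands still between calls to the robot, and variables do not carry over. Pictures are saved under pics/ and viewed, about 8 in all and at most 12, crops included, and the job is handed in when it is done.

Besides the shell and the picture viewer there is one more tool, called after ">>>" as name([rows], argument=value, ...), one row to a line, values as JSON. servo_tool: Moves the arm, as the interface text tells. Its arguments: {"type":"object","properties":{"plan":{"type":"array"},"force":{"type":"number"}},"required":["plan"]}

```bash
mkdir -p pics; cat > h.py <<'E'
import numpy as np, cv2
from cell import readout, read_camera, env
def shot(n,f=None):
    d=read_camera(n)
    if f: cv2.imwrite('pics/'+f,d['image'][:,:,::-1])
    return d
def pts(d):
    z=d['range_z'];K=d['mtx'];v,u=np.mgrid[:z.shape[0],:z.shape[1]]
    c=np.stack([(u-K[0,2])/K[0,0]*z,-(v-K[1,2])/K[1,1]*z,-z,np.ones_like(z)],-1)
    return (c@np.linalg.inv(d['camera_from_world']).T)[...,:3]
def proj(d,p):
    c=d['camera_from_world']@np.append(p,1);K=d['mtx']
    return K[0,0]*c[0]/-c[2]+K[0,2],K[1,1]*c[1]/c[2]+K[1,2]
def ray(d,u,v,h):
    K=d['mtx'];T=np.linalg.inv(d['camera_from_world'])
    r=T[:3,:3]@np.array([(u-K[0,2])/K[0,0],-(v-K[1,2])/K[1,1],-1]);o=T[:3,3]
    return o+r*(h-o[2])/r[2]
E
python3 - <<'E'
from h import *
for n in('top','side'):
    d=shot(n,n+'1.png'); print(n,d['mtx'],np.linalg.inv(d['camera_from_world']).round(3))
    np.savez(n+'1.npz',**d)
print(readout.get_obs(),env.pinch_z)
E
```

```text
top [[447.24778164   0.         259.88682667]
 [  0.         447.24778164 187.10218729]
 [  0.           0.           1.        ]] [[ 0.272  0.777 -0.568 -0.253]
 [-0.962  0.216 -0.165 -0.239]
 [-0.006  0.591  0.807  1.454]
 [ 0.     0.     0.     1.   ]]
side [[371.87203314   0.         253.84792007]
 [  0.         371.87203314 190.47084514]
 [  0.           0.           1.        ]] [[ 0.95   0.136 -0.28   0.311]
 [-0.311  0.363 -0.878 -0.947]
 [-0.018  0.922  0.387  0.601]
 [ 0.     0.     0.     1.   ]]
{'time_s': 0.1, 'qpos': array([-72.70081485,  18.43486336,  -4.01290341,  83.16846912,
         1.29456931,  78.5401271 ,  -3.26037675]), 'joint_velocities': array([-0.08824567, -0.06822743,  0.008304  , -0.06592934, -0.05827394,
        0.02385068,  0.04306063]), 'effort': array([-4.15103332e-04, -4.92572057e+01, -4.05846946e-01, -3.13400960e+01,
       -6.43736799e-02,  3.94300232e-02,  6.30687396e-05]), 'tool_pos': array([0.1844473 , 0.62276489, 0.22156506]), 'tool_rot': array([-1.79901736e+02,  5.85877956e-03,  1.63507470e+02]), 'force': array([-0.22291921,  0.03010765, -0.3018777 ]), 'wrist_torque': array([-0.02902196,  0.05878172, -0.02262713]), 'grip_width': 0.08718362149715553} -0.0187
```

View pics/top1.png

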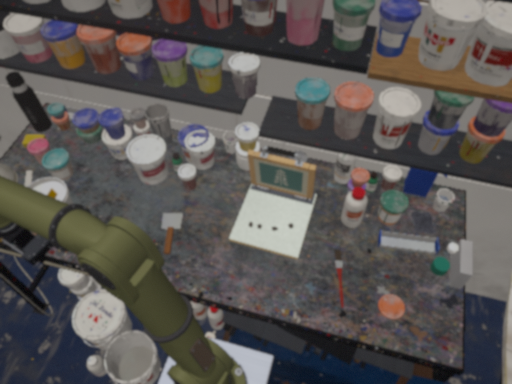

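View pics/side1.png

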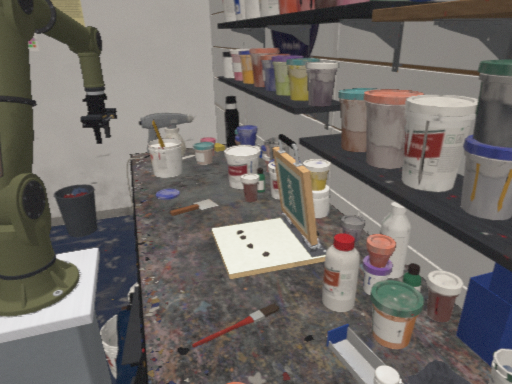

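The top view shows the board at about (235–315, 190–255) with four dark flakes at (249,224), (262,226), (275,228) and (291,226). The scraper is left of the press, blade at (172,220) and handle end at (167,250). The brush is at (340,285), the thinner at (355,208) and a small tub at (187,176).

```bash
python3 - <<'E'
from h import *
for n in('top','side'):
    d=dict(np.load(n+'1.npz')); im=d['image'];P=pts(d)
    hsv=cv2.cvtColor(im,cv2.COLOR_RGB2HSV)
    seed=(275,215) if n=='top' else (270,240)
    m=((hsv[...,2]>150)&(hsv[...,1]<60)&(abs(P[...,2]-.03)<.012)).astype(np.uint8)
    k,l,s,c=cv2.connectedComponentsWithStats(m)
    b=(l==l[seed[1],seed[0]]).astype(np.uint8)
    cs,_=cv2.findContours(b,cv2.RETR_EXTERNAL,cv2.CHAIN_APPROX_NONE)
    ct=max(cs,key=cv2.contourArea); hull=cv2.convexHull(ct)
    for e in(3,5,8):
        ap=cv2.approxPolyDP(hull,e,True)[:,0]
        if len(ap)==4:break
    print(n,'boardz',np.median(P[b>0][:,2]));
    for u,v in ap: print(' corner',u,v,ray(d,u,v,.03).round(4))
    fill=np.zeros_like(b);cv2.drawContours(fill,[hull],-1,1,-1)
    f=((fill>0)&(cv2.erode(fill,np.ones((5,5)))>0)&(hsv[...,2]<110)).astype(np.uint8)
    k,l,s,c=cv2.connectedComponentsWithStats(f)
    for i in range(1,k):
        if s[i,4]>4: print(' flake',c[i].round(1),s[i,4],ray(d,*c[i],.0335).round(4))
    # scraper
    x0,y0,x1,y1=(150,205,190,260) if n=='top' else (160,190,225,222)
    sub=np.zeros_like(b);sub[y0:y1,x0:x1]=1
    w=((hsv[...,0]<18)&(hsv[...,1]>110)&(hsv[...,2]>80)&(sub>0)).astype(np.uint8)
    g=((hsv[...,2]>150)&(hsv[...,1]<60)&(sub>0)).astype(np.uint8)
    for nm,mm,h in(('handle',w,.012),('blade',g,.008)):
        k,l,s,c=cv2.connectedComponentsWithStats(mm)
        i=1+np.argmax(s[1:,4]); q=np.argwhere(l==i)[:,::-1]
        W=np.array([ray(d,u,v,h)[:2] for u,v in q]);r=cv2.minAreaRect(W.astype(np.float32)*1000)
        print(' ',nm,s[i],c[i].round(1),ray(d,*c[i],h).round(4),'rect',r,cv2.boxPoints(r).round(0).tolist(),'z',np.median(P[l==i][:,2]))
E
```

```text
top boardz 0.02794429206819382
 corner 314 199 [ 0.7506 -0.1649  0.03  ]
 corner 297 257 [ 0.4894 -0.1578  0.03  ]
 corner 229 238 [0.4979 0.0982 0.03  ]
 corner 249 189 [0.729  0.0911 0.03  ]
 flake [302.9 200. ] 33 [ 0.7323 -0.125   0.0335]
  handle [164 228   9  26 139] [168.4 240.6] [0.4369 0.314  0.012 ] rect ((438.23822021484375, 314.4946594238281), (105.00806427001953, 20.586204528808594), 14.77570915222168) [[385.0, 311.0], [390.0, 291.0], [492.0, 318.0], [486.0, 338.0]] z 0.01210701302855055Traceback (most recent call last):
  File "<stdin>", line 28, in <module>
    return _wrapfunc(a, 'argmax', axis=axis, out=out, **kwds)
    return bound(*args, **kwds)
ValueError: attempt to get argmax of an empty sequence
```

```bash
python3 - <<'E'
from h import *
for n,fr,br,bx in(('top',(240,215,300,238),(160,209,186,228),(330,255,350,320)),('side',(225,222,282,258),(193,195,222,214),(170,300,285,360))):
    d=dict(np.load(n+'1.npz')); im=d['image'];P=pts(d);hsv=cv2.cvtColor(im,cv2.COLOR_RGB2HSV);V=hsv[...,2]
    x0,y0,x1,y1=fr;f=np.zeros(V.shape,np.uint8);f[y0:y1,x0:x1]=V[y0:y1,x0:x1]<150
    k,l,s,c=cv2.connectedComponentsWithStats(f)
    for i in range(1,k):
        if s[i,4]>3: print(n,'flake',c[i].round(1),s[i,4],ray(d,*c[i],.033).round(4))
    x0,y0,x1,y1=br;g=np.zeros(V.shape,np.uint8);g[y0:y1,x0:x1]=(V[y0:y1,x0:x1]>135)&(hsv[y0:y1,x0:x1,1]<90)
    k,l,s,c=cv2.connectedComponentsWithStats(g);i=1+np.argmax(s[1:,4]);q=np.argwhere(l==i)[:,::-1]
    r=cv2.minAreaRect(np.array([ray(d,u,v,.008)[:2] for u,v in q],np.float32)*1000)
    print(n,'blade',s[i],ray(d,*c[i],.008).round(4),r)
    # above-bench clusters, x .4-.95, |y|<.45
d=dict(np.load('top1.npz'));P=pts(d)
d2=dict(np.load('side1.npz'));Q=np.concatenate([pts(d)[d['range_z']>0],pts(d2)[d2['range_z']>0]])
H=np.zeros((80,90));
k=(Q[:,0]>.3)&(Q[:,0]<.9)&(abs(Q[:,1])<.45)&(Q[:,2]<.5)
ix=((Q[k,0]-.3)/.02).astype(int);iy=((Q[k,1]+.45)/.02).astype(int)
G=np.full((30,45),-.0);np.maximum.at(G,(ix,iy),Q[k,2])
print('rows x .3->.9 ; cols y .45 -> -.45 (cm)')
for r in G[:, ::-1]: print(' '.join('%2d'%round(a*100) for a in r))
E
```

```text
top flake [250.4 224.1] 15 [0.574  0.0393 0.033 ]
top flake [259.2 225.8] 11 [0.5755 0.0058 0.033 ]
top flake [290.5 225.3] 14 [ 0.6089 -0.1053  0.033 ]
top flake [274.2 228.1] 12 [ 0.581  -0.0501  0.033 ]
top blade [163 214  19  14 235] [0.5244 0.3382 0.008 ] ((523.4529418945312, 337.71722412109375), (58.165016174316406, 67.29032897949219), 15.581464767456055)
side flake [233.6 222.9] 56 [0.5747 0.1041 0.033 ]
side flake [239.5 231.7] 17 [0.5767 0.0407 0.033 ]
side flake [242.8 237. ] 16 [0.577  0.0056 0.033 ]
side flake [249.7 245.5] 20 [ 0.5818 -0.0486  0.033 ]
side flake [265.4 253.6] 21 [ 0.6102 -0.1048  0.033 ]
side blade [194 199  24  11 143] [0.5269 0.3371 0.008 ] ((525.9442749023438, 338.6470947265625), (67.22852325439453, 74.22383880615234), 14.531352043151855)
rows x .3->.9 ; cols y .45 -> -.45 (cm)
 0  0  0  0  0  0  0  0  0  1  0  0  0  1  1  0  0  1  0  0  1  0  0  0  1  0  0  1  0  1  1  1  1  1  0  1  1  0  0  1  1  1  1  1  1
 0  0  0  0  0  0  0  0  0  0  0  0  0  0  0  1  1  0  1  1  1  1  0  0  0  1  0  0  0  0  0  0  0  0  0  0  0  0  0  1  1  1  1  1  0
 0  0  0
[... 3071 characters left out ...]
1 31 31 31 31 31 31 31 31
39 39 39 39 39 39 39 39 39 39 39 39 39 39 39 39 39  0  0 31 31 31 31 31 31 31 46 46 31 31 31 47 48 48 48 48 31 31 31 48 48 48 48 31 31
50 50 50 50 50 39 39 50 50 50 50 39 39 39 50 50 50  0  0 31 31 31 31 31 46 46 46 46 46 46 31 48 48 47 47 48 48 31 48 48 48 48 48 48 31
50 44 44 50 50 39 46 50 44 48 50 50 39 50 50 50 50 50  0 31 31 31 31 31 46 46 46 46 46 46 47 48 47 47 48 47 48 48 48 48 48 48 48 48 48
39 13 13 42 50 39 39 13 13  0 49 50 50 47 43 39 49 50  0 31 31 31 31 31 46 46 46 46 46 46 47 48 48 47 47 47 48 48 48 48 48 48 48 48 48
 0 13 14 13 50 39 39 13  0 34 44 50 39 39 19 38 40 50 31 31 31 31 31 31 46 46 46 46 46 46 47 48 47 47 47 47 48 48 48 48 48 48 48 48 48
```

```bash
cat >> h.py <<'E'
from scipy.spatial.transform import Rotation as Ro
def to(x,y,z,yaw=None,show=True):
    """tool-frame shift + turn to world target"""
    o=readout.get_obs();R=Ro.from_euler('xyz',o['tool_rot'],degrees=True).as_matrix()
    s=R.T@(np.array([x,y,z])-o['tool_pos']); t=0
    if yaw is not None: t=-np.radians((yaw-o['tool_rot'][2]+180)%360-180)
    print('shift',s.round(4),'turn',round(t,3),'rows',np.ceil(max(np.linalg.norm(s)/.0417,abs(t)/.125)),'| t',round(o['time_s'],2),'pos',o['tool_pos'].round(4),'rot',o['tool_rot'].round(1),'F',o['force'].round(1),'g',round(o['grip_width'],4),'q',o['qpos'].round(0))
E
python3 -c "
from h import *
to(.412,.3075,.06,195)"
```

```text
shift [-0.3077 -0.2374  0.162 ] turn -0.55 rows 11.0 | t 0.1 pos [0.1844 0.6228 0.2216] rot [-179.9    0.   163.5] F [-0.2  0.  -0.3] g 0.0872 q [-73.  18.  -4.  83.   1.  79.  -3.]
```

>>> servo_tool([
  [[0.06,-0.308,-0.237,0.162,-0.55],[0.06,-0.308,-0.237,0.162,-0.55],[0.06,-0.308,-0.237,0.162,-0.55],[0.06,-0.308,-0.237,0.162,-0.55],[0.06,-0.308,-0.237,0.162,-0.55],[0.06,-0.308,-0.237,0.162,-0.55],[0.06,-0.308,-0.237,0.162,-0.55],[0.06,-0.308,-0.237,0.162,-0.55],[0.06,-0.308,-0.237,0.162,-0.55],[0.06,-0.308,-0.237,0.162,-0.55],[0.06,-0.308,-0.237,0.162,-0.55],[0.06,-0.308,-0.237,0.162,-0.55]],
])

```text
time_s: 1.1
tool_pos: [0.4133, 0.3039, 0.0584]
tool_rot: [-179.8, -0.2, -165.3]
force: [-0.3, 1.0, -0.4]
grip_width: 0.0601
```

```bash
python3 -c "
from h import *
to(.412,.3075,.003,195)
d=shot('side');K=d['image'][150:290,90:290];cv2.imwrite('pics/a.png',cv2.resize(K[:,:,::-1],None,fx=4,fy=4))"
```

```text
shift [0.0002 0.0041 0.0554] turn -0.006 rows 2.0 | t 1.1 pos [0.4133 0.3039 0.0584] rot [-179.8   -0.2 -165.3] F [-0.3  1.  -0.4] g 0.0601 q [-45.  10.   6. 113.  -1.  57.  66.]
```

View pics/a.png

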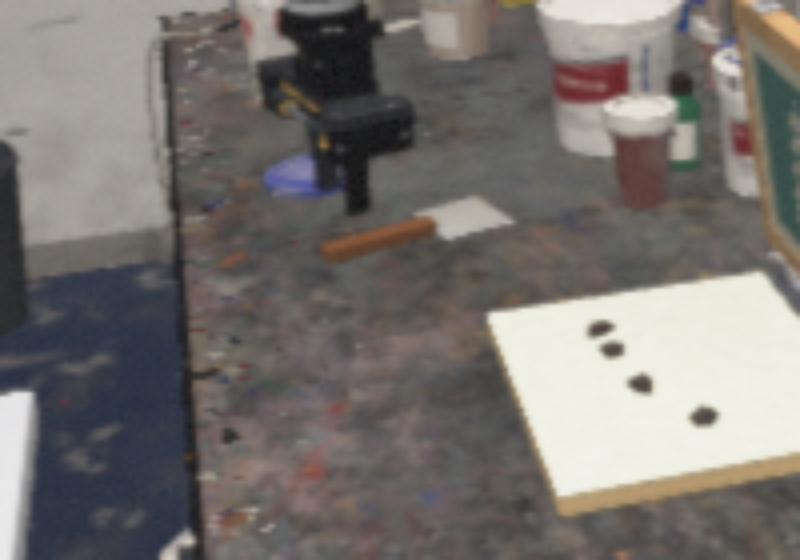

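The gripper is above the handle with its jaws across it. The scraper lies undisturbed at crop (325–510, 200–255). Now descend and grip.

>>> servo_tool([
  [[0.06,0.0,0.004,0.03,-0.006],[0.06,0.0,0.004,0.05,-0.006],[0.06,0.0,0.004,0.055,-0.006],[0.06,0.0,0.004,0.055,-0.006],[0.0,0.0,0.004,0.055,-0.006],[0.0,0.0,0.004,0.055,-0.006],[0.0,0.0,0.004,0.055,-0.006],[0.0,0.0,0.004,0.055,-0.006],[0.0,0.0,0.004,0.055,-0.006],[0.0,0.0,0.004,0.055,-0.006]],
], force=5)

```text
time_s: 1.98
tool_pos: [0.4115, 0.3107, 0.0049]
tool_rot: [-179.9, -0.1, -164.8]
force: [0.6, -0.4, -0.4]
grip_width: 0.0278
```

>>> servo_tool([
  [[0.0,0.0,0.0,0.0,0.0],[0.0,0.0,0.0,0.0,0.0],[0.0,0.0,0.0,0.0,0.0],[0.0,0.0,0.0,-0.01,0.0],[0.0,0.0,0.0,-0.02,0.0],[0.0,0.0,0.0,-0.03,0.0],[0.0,0.0,0.0,-0.03,0.0]],
], force=3)

```text
time_s: 2.57
tool_pos: [0.4132, 0.3121, 0.0378]
tool_rot: [180.0, 0.2, -164.8]
force: [0.5, 0.9, -0.7]
grip_width: 0.0239
```

```bash
python3 -c "
from h import *
to(.412,.3075,.003,195)
d=shot('side');K=d['image'][180:240,150:240];cv2.imwrite('pics/b.png',cv2.resize(K[:,:,::-1],None,fx=8,fy=8))"
```

```text
shift [ 0.0025 -0.0042  0.0348] turn 0.003 rows 1.0 | t 2.57 pos [0.4132 0.3121 0.0378] rot [ 180.     0.2 -164.8] F [ 0.5  0.9 -0.7] g 0.0239 q [-45.  12.   5. 114.  -1.  54.  66.]
```

View pics/b.png

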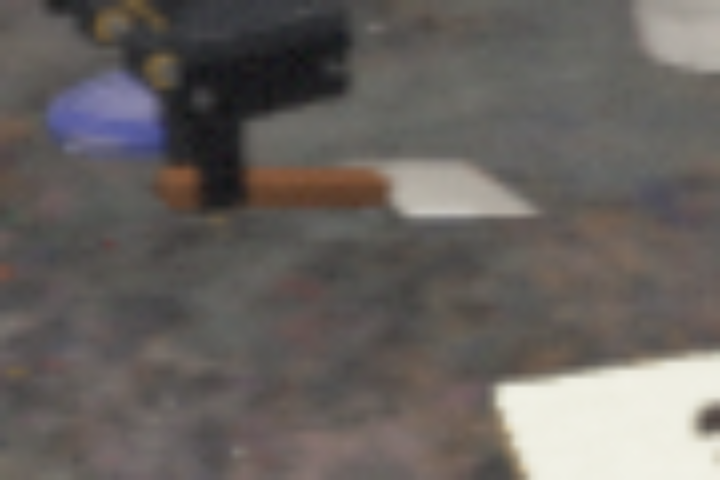

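The handle slope in the picture flattened, so the scraper has tipped about 13° nose down. Its jaw width of 23.9 mm matches the handle. I'll firm up the grip to lock this tilt and lift.

>>> servo_tool([
  [[0.0,0.0,0.0,0.0,0.0],[0.0,0.0,0.0,0.0,0.0],[0.0,0.0,0.0,-0.02,0.0],[0.0,0.0,0.0,-0.05,0.0],[0.0,0.0,0.0,-0.08,0.0],[0.0,0.0,0.0,-0.1,0.0],[0.0,0.0,0.0,-0.1,0.0]],
], force=20)

```text
time_s: 3.2
tool_pos: [0.4149, 0.3136, 0.1412]
tool_rot: [179.8, 0.5, -164.8]
force: [0.3, 0.3, -1.1]
grip_width: 0.0234
```

```bash
python3 -c "
from h import *
to(.5545,.215,.13,105)"
```

```text
shift [-0.1088 -0.1318  0.0117] turn 1.574 rows 13.0 | t 3.2 pos [0.4149 0.3136 0.1412] rot [ 179.8    0.5 -164.8] F [ 0.3  0.3 -1.1] g 0.0234 q [-45.   5.   6. 108.  -1.  66.  66.]
```

>>> servo_tool([
  [[0.0,-0.109,-0.132,0.012,1.574],[0.0,-0.109,-0.132,0.012,1.574],[0.0,-0.109,-0.132,0.012,1.574],[0.0,-0.109,-0.132,0.012,1.574],[0.0,-0.109,-0.132,0.012,1.574],[0.0,-0.109,-0.132,0.012,1.574],[0.0,-0.109,-0.132,0.012,1.574],[0.0,-0.109,-0.132,0.012,1.574],[0.0,-0.109,-0.132,0.012,1.574],[0.0,-0.109,-0.132,0.012,1.574],[0.0,-0.109,-0.132,0.012,1.574],[0.0,-0.109,-0.132,0.012,1.574]],
])

```text
time_s: 4.2
tool_pos: [0.5539, 0.2145, 0.128]
tool_rot: [179.7, -0.2, 108.9]
force: [-0.2, -0.1, -0.3]
grip_width: 0.0234
```

>>> servo_tool([
  [[0.0,0.0,0.0,0.0,0.1],[0.0,0.0,0.0,0.0,0.1],[0.0,0.0,0.0,0.0,0.1]],
])

```text
time_s: 4.45
tool_pos: [0.5531, 0.2143, 0.1266]
tool_rot: [179.8, -0.1, 103.4]
force: [-0.5, -0.9, -1.3]
grip_width: 0.0236
```

```bash
python3 -c "
from h import *
to(.5545,.215,.09,105)
for n in('top','side'):
    d=shot(n)
    np.savez(n+'2.npz',**d)
    P=pts(d);k=(d['range_z']>0)&(abs(P[...,0]-.59)<.05)&(P[...,1]<.16)&(P[...,1]>.03)&(P[...,2]>.036)&(P[...,2]<.17)
    Q=P[k];print(n,len(Q))
    for y in np.arange(.03,.16,.01):
        q=Q[(Q[:,1]>=y)&(Q[:,1]<y+.01)]
        if len(q):print(round(y,3),len(q),q[:,0].min().round(3),q[:,0].max().round(3),np.percentile(q[:,2],[5,50,95]).round(3))
im=d['image'][150:270,170:330];cv2.imwrite('pics/c.png',cv2.resize(im[:,:,::-1],None,fx=5,fy=5))
"
```

```text
shift [0.0003 0.0014 0.0366] turn -0.029 rows 1.0 | t 4.45 pos [0.5531 0.2143 0.1266] rot [ 1.798e+02 -1.000e-01  1.034e+02] F [-0.5 -0.9 -1.3] g 0.0236 q [-43.  16.  23.  99.  -7.  66.  -5.]
top 380
0.03 5 0.563 0.581 [0.037 0.038 0.04 ]
0.04 4 0.549 0.578 [0.036 0.037 0.04 ]
0.06 12 0.549 0.569 [0.083 0.09  0.096]
0.07 37 0.547 0.618 [0.083 0.088 0.093]
0.08 51 0.543 0.619 [0.086 0.091 0.096]
0.09 52 0.542 0.618 [0.088 0.094 0.1  ]
0.1 47 0.542 0.614 [0.09  0.096 0.102]
0.11 48 0.54 0.611 [0.095 0.099 0.106]
0.12 47 0.541 0.608 [0.096 0.102 0.109]
0.13 32 0.555 0.604 [0.1   0.107 0.119]
0.14 28 0.548 0.604 [0.102 0.112 0.119]
0.15 17 0.55 0.573 [0.115 0.117 0.123]
side 373
0.03 5 0.567 0.58 [0.036 0.037 0.037]
0.04 3 0.569 0.576 [0.036 0.037 0.037]
0.06 13 0.55 0.588 [0.088 0.089 0.091]
0.07 43 0.546 0.621 [0.088 0.091 0.095]
0.08 48 0.544 0.62 [0.09  0.093 0.097]
0.09 45 0.544 0.619 [0.092 0.095 0.099]
0.1 46 0.541 0.615 [0.095 0.098 0.102]
0.11 53 0.543 0.612 [0.098 0.101 0.105]
0.12 42 0.541 0.608 [0.102 0.105 0.112]
0.13 38 0.543 0.608 [0.103 0.108 0.116]
0.14 25 0.554 0.603 [0.106 0.117 0.121]
0.15 12 0.553 0.577 [0.112 0.12  0.123]
```

View pics/c.png

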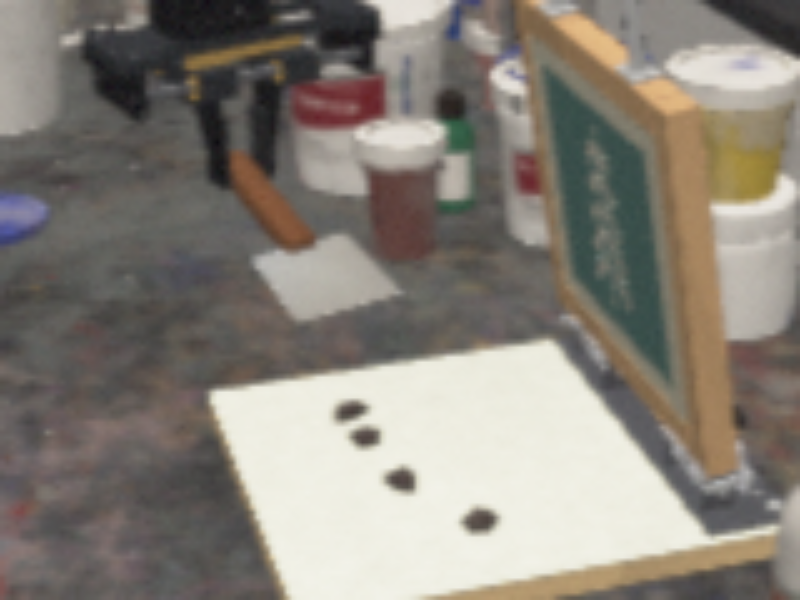

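The scraper points to the right of the press, nose down about 17°. The front edge spans x .546–.620 at y≈.067 and is 39 mm below the TCP. The flakes at crop (350,410), (365,437), (400,480) and (480,520) are all ahead of it. I'll shift +9 mm in x and +10 mm in y, then lower onto the board.

```bash
python3 -c "
from h import *
to(.563,.224,.074,104)"
```

```text
shift [0.007  0.0112 0.0533] turn -0.012 rows 2.0 | t 4.55 pos [0.5535 0.2144 0.1272] rot [179.7  -0.2 103.3] F [-0.3 -0.6 -1. ] g 0.0236 q [-43.  16.  23.  99.  -7.  66.  -5.]
```

>>> servo_tool([
  [[0.0,0.007,0.011,0.02,-0.012],[0.0,0.007,0.011,0.04,-0.012],[0.0,0.007,0.011,0.05,-0.012],[0.0,0.007,0.011,0.054,-0.012],[0.0,0.007,0.011,0.057,-0.012],[0.0,0.007,0.011,0.06,-0.012],[0.0,0.007,0.011,0.06,-0.012]],
])

```text
time_s: 5.13
tool_pos: [0.5631, 0.2238, 0.0677]
tool_rot: [179.7, -0.2, 104.0]
force: [-0.3, -0.1, -0.5]
grip_width: 0.0236
```

```bash
python3 -c "
from h import *
to(.563,.094,.067,104)
d=shot('side');im=d['image'][170:270,170:330];cv2.imwrite('pics/d.png',cv2.resize(im[:,:,::-1],None,fx=5,fy=5))
"
```

```text
shift [-0.1259 -0.0316  0.0002] turn 0.0 rows 4.0 | t 5.13 pos [0.5631 0.2238 0.0677] rot [179.7  -0.2 104. ] F [-0.3 -0.1 -0.5] g 0.0236 q [-42.  20.  22. 101.  -9.  60.  -3.]
```

View pics/d.png

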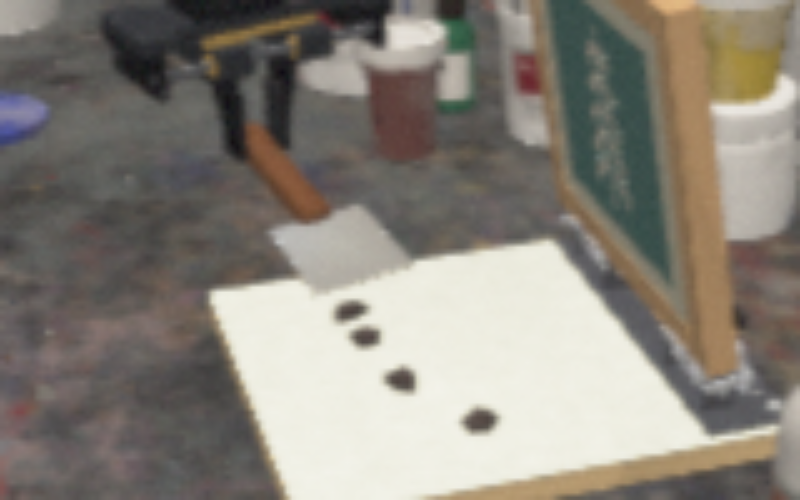

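Edge is at or just above the board, behind all four flakes. I'll press slightly more and watch the force.

>>> servo_tool([
  [[0.0,0.0,0.0,0.001,0.0],[0.0,0.0,0.0,0.002,0.0],[0.0,0.0,0.0,0.003,0.0],[0.0,0.0,0.0,0.003,0.0]],
])

```text
time_s: 5.52
tool_pos: [0.5635, 0.2242, 0.0653]
tool_rot: [179.6, -0.2, 104.0]
force: [-0.0, 0.9, -0.4]
grip_width: 0.0235
```

```bash
python3 -c "
from h import *
to(.563,.094,.0655,104)
for n in('top','side'):
    d=shot(n);P=pts(d);k=(d['range_z']>0)&(abs(P[...,0]-.59)<.03)&(P[...,1]<.11)&(P[...,1]>.065);
    Q=P[k]
    for y in np.arange(.065,.11,.005):
        q=Q[(Q[:,1]>=y)&(Q[:,1]<y+.005)];print(n,round(y,3),np.percentile(q[:,2],[5,50,95]).round(4))
"
```

```text
shift [-0.1262 -0.0321 -0.0008] turn 0.0 rows 4.0 | t 5.52 pos [0.5635 0.2242 0.0653] rot [179.6  -0.2 104. ] F [-0.   0.9 -0.4] g 0.0235 q [-42.  21.  22. 101.  -9.  60.  -3.]
top 0.065 [0.0247 0.0275 0.0333]
top 0.07 [0.0238 0.0276 0.0304]
top 0.075 [0.0229 0.0282 0.0348]
top 0.08 [0.0247 0.0298 0.0371]
top 0.085 [0.0257 0.0305 0.0371]
top 0.09 [0.025  0.0326 0.039 ]
top 0.095 [0.0319 0.0347 0.042 ]
top 0.1 [0.0284 0.0342 0.0388]
top 0.105 [0.0007 0.0376 0.0422]
side 0.065 [0.0283 0.0298 0.0308]
side 0.07 [0.0283 0.0298 0.0309]
side 0.075 [0.028  0.0303 0.0335]
side 0.08 [0.0283 0.0321 0.0358]
side 0.085 [0.03   0.0339 0.0371]
side 0.09 [0.0322 0.0348 0.039 ]
side 0.095 [0.0323 0.0359 0.0387]
side 0.1 [0.0354 0.0371 0.0398]
side 0.105 [0.0366 0.0388 0.0417]
```

>>> servo_tool([
  [[0.0,-0.0105,-0.0027,0.0005,0.0],[0.0,-0.021,-0.0053,0.0005,0.0],[0.0,-0.0315,-0.008,0.0005,0.0],[0.0,-0.042,-0.0107,0.0005,0.0],[0.0,-0.0525,-0.0133,0.0005,0.0],[0.0,-0.063,-0.016,0.0,0.0],[0.0,-0.0735,-0.0187,0.0,0.0],[0.0,-0.084,-0.0213,0.0,0.0],[0.0,-0.0945,-0.024,0.0,0.0],[0.0,-0.105,-0.0267,0.0,0.0],[0.0,-0.1155,-0.0293,0.0,0.0],[0.0,-0.126,-0.032,0.0,0.0]],
])

```text
time_s: 6.62
tool_pos: [0.563, 0.0931, 0.0647]
tool_rot: [179.6, -0.2, 104.0]
force: [0.4, 0.5, 0.6]
grip_width: 0.0234
```

```bash
python3 -c "
from h import *
to(.563,-.046,.0645,104)
d=shot('side');im=d['image'][180:280,180:340];cv2.imwrite('pics/e.png',cv2.resize(im[:,:,::-1],None,fx=5,fy=5))
"
```

```text
shift [-0.135  -0.0337 -0.0004] turn 0.001 rows 4.0 | t 6.62 pos [0.563  0.0931 0.0647] rot [179.6  -0.2 104. ] F [0.4 0.5 0.6] g 0.0234 q [-34.  17.  25. 106.  -9.  59.   9.]
```

View pics/e.png

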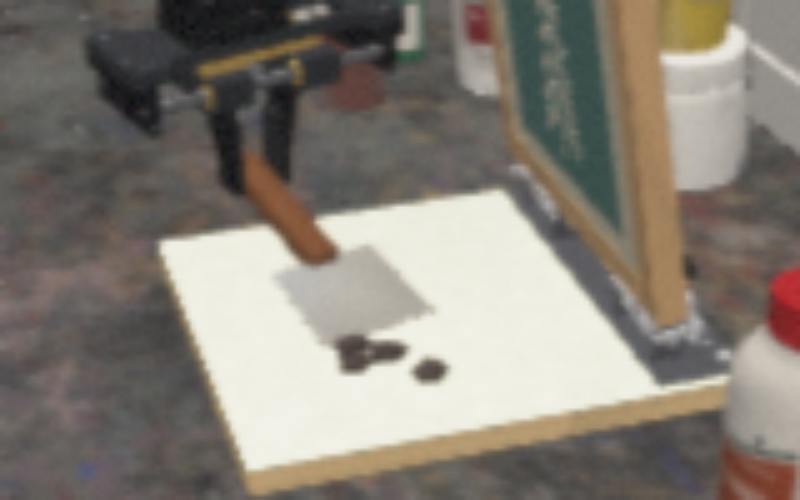

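The sweep works: all four flakes are ahead of the blade at crop (350–430, 350–370). The left pair is near the blade's front-side corner, so I'll drift slightly to -x as I go on.

>>> servo_tool([
  [[0.0,-0.0095,-0.005,0.0,0.0],[0.0,-0.0205,-0.0095,0.0,0.0],[0.0,-0.0315,-0.0135,0.0,0.0],[0.0,-0.0425,-0.017,0.0,0.0],[0.0,-0.0535,-0.02,0.0,0.0],[0.0,-0.0645,-0.023,0.0,0.0],[0.0,-0.0755,-0.026,0.0,0.0],[0.0,-0.087,-0.029,0.0,0.0],[0.0,-0.0985,-0.032,0.0,0.0],[0.0,-0.11,-0.035,0.0,0.0],[0.0,-0.1215,-0.038,0.0,0.0],[0.0,-0.133,-0.0405,0.0,0.0]],
])

```text
time_s: 7.67
tool_pos: [0.5552, -0.0504, 0.0641]
tool_rot: [179.7, -0.1, 103.8]
force: [-0.3, -0.2, -0.8]
grip_width: 0.0235
```

```bash
python3 -c "
from h import *
to(.556,-.046,.12,104)
d=shot('side');im=d['image'][200:300,180:340];cv2.imwrite('pics/f.png',cv2.resize(im[:,:,::-1],None,fx=5,fy=5))
"
```

```text
shift [ 0.0041  0.0021 -0.0559] turn -0.003 rows 2.0 | t 7.67 pos [ 0.5552 -0.0504  0.0641] rot [ 1.797e+02 -1.000e-01  1.038e+02] F [-0.3 -0.2 -0.8] g 0.0235 q [-23.  16.  30. 108.  -9.  58.  24.]
```

View pics/f.png

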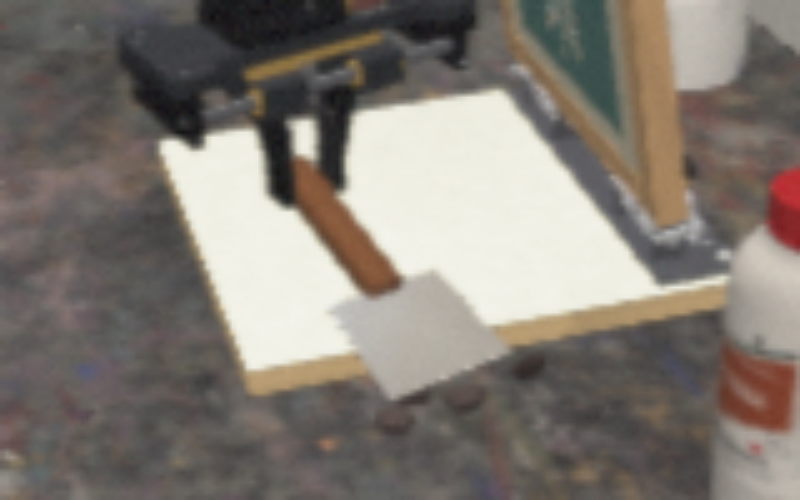

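Board looks clear; all four flakes lie on the bench past the right edge, at crop (395,415), (410,395), (465,398) and (528,365). Lift and carry the scraper back to its place on the left.

>>> servo_tool([
  [[0.0,0.0,0.0,-0.03,0.0],[0.0,0.0,0.0,-0.06,0.0],[0.0,0.0,0.0,-0.08,0.0],[0.0,0.0,0.0,-0.08,0.0]],
])

```text
time_s: 8.05
tool_pos: [0.5577, -0.0544, 0.1488]
tool_rot: [179.3, 0.1, 103.6]
force: [0.5, -0.6, -0.7]
grip_width: 0.0236
```

```bash
python3 -c "
from h import *
to(.412,.31,.12,195)
"
```

```text
shift [ 0.3885 -0.0562  0.0273] turn -1.595 rows 13.0 | t 8.05 pos [ 0.5577 -0.0544  0.1488] rot [1.793e+02 1.000e-01 1.036e+02] F [ 0.5 -0.6 -0.7] g 0.0236 q [-25.  10.  31. 103.  -6.  67.  22.]
```

>>> servo_tool([
  [[0.0,0.032,-0.005,0.0,-0.12],[0.0,0.064,-0.01,0.0,-0.25],[0.0,0.096,-0.014,0.0,-0.38],[0.0,0.13,-0.019,0.005,-0.5],[0.0,0.162,-0.023,0.01,-0.62],[0.0,0.194,-0.028,0.015,-0.75],[0.0,0.226,-0.033,0.02,-0.88],[0.0,0.26,-0.038,0.02,-1.0],[0.0,0.292,-0.042,0.02,-1.12],[0.0,0.324,-0.047,0.02,-1.25],[0.0,0.356,-0.051,0.027,-1.38],[0.0,0.3885,-0.056,0.027,-1.5]],
])

```text
time_s: 9.05
tool_pos: [0.4106, 0.3105, 0.1184]
tool_rot: [-179.9, 0.6, -170.4]
force: [0.1, 0.5, -1.6]
grip_width: 0.0237
```

```bash
python3 -c "
from h import *
to(.412,.31,.045,195)
d=shot('side');np.savez('s3.npz',**d)
"
```

```text
shift [-0.0006 -0.0006  0.0734] turn -0.094 rows 2.0 | t 9.05 pos [0.4106 0.3105 0.1184] rot [-179.9    0.6 -170.4] F [ 0.1  0.5 -1.6] g 0.0237 q [-47.   6.   7. 110.  -0.  63.  60.]
```

>>> servo_tool([
  [[0.0,0.0,0.0,0.03,-0.05],[0.0,0.0,0.0,0.06,-0.09],[0.0,0.0,0.0,0.078,-0.09],[0.0,0.0,0.0,0.08,-0.09]],
])

```text
time_s: 9.43
tool_pos: [0.4044, 0.3164, 0.0342]
tool_rot: [-179.9, 0.2, -164.4]
force: [-1.1, -0.7, -0.2]
grip_width: 0.0235
```

>>> servo_tool([
  [[0.0,0.0,0.0,0.0,0.0],[0.0,0.0,0.0,0.004,0.0],[0.0,0.0,0.0,0.008,0.0],[0.0,0.0,0.0,0.012,0.0],[0.0,0.0,0.0,0.016,0.0],[0.0,0.0,0.0,0.02,0.0],[0.0,0.0,0.0,0.024,0.0],[0.0,0.0,0.0,0.027,0.0],[0.0,0.0,0.0,0.03,0.0],[0.0,0.0,0.0,0.033,0.0],[0.0,0.0,0.0,0.033,0.0]],
], force=3)

```text
time_s: 10.35
tool_pos: [0.4049, 0.3165, 0.001]
tool_rot: [-179.9, 0.2, -164.4]
force: [-0.3, 0.4, -0.1]
grip_width: 0.0244
```

```bash
python3 -c "
from h import *
to(.412,.31,.15,195)
"
```

```text
shift [-0.0056 -0.0084 -0.1489] turn 0.011 rows 4.0 | t 10.35 pos [0.4049 0.3165 0.001 ] rot [-179.9    0.2 -164.4] F [-0.3  0.4 -0.1] g 0.0244 q [-47.  15.   6. 116.  -2.  50.  66.]
```

Open, rise, then check the board and scraper.

>>> servo_tool([
  [[0.06,0.0,0.0,-0.002,0.0],[0.06,0.0,0.0,-0.002,0.0],[0.06,0.0,0.0,-0.002,0.0],[0.06,0.0,0.0,-0.002,0.0],[0.06,0.0,0.0,-0.03,0.0],[0.06,0.0,0.0,-0.07,0.0],[0.06,0.0,0.0,-0.11,0.0],[0.06,0.0,0.0,-0.15,0.0],[0.06,0.0,0.0,-0.19,0.0],[0.06,0.0,0.0,-0.23,0.0],[0.06,0.0,0.0,-0.27,0.0],[0.06,0.0,0.0,-0.31,0.0]],
])

```text
time_s: 11.35
tool_pos: [0.4034, 0.3164, 0.3132]
tool_rot: [-179.9, 0.2, -164.4]
force: [1.2, 0.9, 0.3]
grip_width: 0.0599
```

```bash
python3 -c "
from h import *
d=shot('side');np.savez('s4.npz',**d);t=shot('top');np.savez('t4.npz',**t)
im=np.hstack([d['image'][180:300,140:300],t['image'][140:260,160:320]])
cv2.imwrite('pics/g.png',cv2.resize(im[:,:,::-1],None,fx=2.5,fy=2.5))
# screen geometry: orange-wood & black handle points near expected
for n,e in(('side',d),('top',t)):
    P=pts(e);hsv=cv2.cvtColor(e['image'],cv2.COLOR_RGB2HSV)
    for zz in(.1,.2,.25,.28,.3,.32,.335):
        k=(e['range_z']>0)&(abs(P[...,2]-zz)<.008)&(P[...,0]>.62)&(P[...,0]<.77)&(P[...,1]>-.18)&(P[...,1]<.11)
        if k.sum()>3: print(n,zz,k.sum(),'x',np.percentile(P[k][:,0],[5,50,95]).round(3),'y',np.percentile(P[k][:,1],[2,50,98]).round(3),'V',np.median(hsv[k][:,2]))
to(.69,-.037,.42,180)
"
```

```text
side 0.1 157 x [0.719 0.724 0.734] y [-0.157 -0.081  0.074] V 124.0
side 0.2 180 x [0.705 0.709 0.719] y [-0.157 -0.08   0.072] V 110.5
side 0.25 191 x [0.697 0.701 0.712] y [-0.156 -0.087  0.076] V 125.0
side 0.28 319 x [0.693 0.7   0.712] y [-0.155 -0.065  0.077] V 178.0
side 0.3 40 x [0.696 0.701 0.706] y [-0.103 -0.097  0.028] V 141.0
side 0.32 45 x [0.69  0.696 0.703] y [-0.103 -0.095  0.026] V 132.0
side 0.335 133 x [0.688 0.692 0.701] y [-0.098 -0.054  0.011] V 40.0
top 0.1 116 x [0.716 0.721 0.727] y [-0.15  -0.049  0.074] V 114.0
top 0.2 155 x [0.702 0.707 0.711] y [-0.152 -0.038  0.077] V 85.0
top 0.25 139 x [0.695 0.699 0.704] y [-0.152 -0.036  0.077] V 110.0
top 0.28 391 x [0.691 0.701 0.713] y [-0.151 -0.037  0.079] V 164.0
top 0.3 17 x [0.694 0.698 0.703] y [-0.1   -0.093  0.029] V 121.0
top 0.32 29 x [0.688 0.693 0.698] y [-0.1   -0.049  0.029] V 104.0
top 0.335 176 x [0.686 0.692 0.701] y [-0.095 -0.038  0.023] V 55.5
shift [-0.1791 -0.4186 -0.1005] turn 0.273 rows 12.0 | t 11.45 pos [0.4061 0.3187 0.3187] rot [ 179.7    0.9 -164.4] F [0.2 1.1 0.7] g 0.0603 q [-48.  -1.   7.  94.   0.  86.  64.]
```

View pics/g.png

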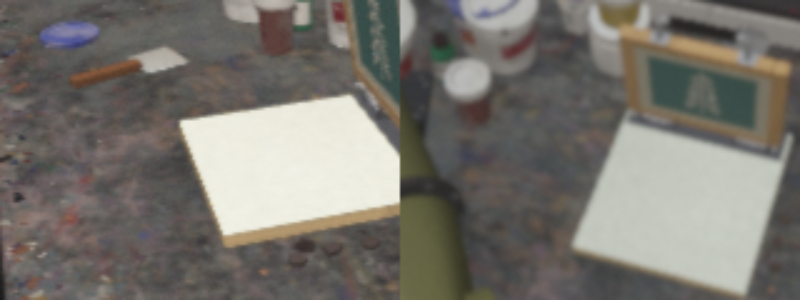

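The board is bare in both views, and the scraper lies flat on the left bench at side crop (70–185, 50–80). The handle measures x≈.695, y≈-.037, z≈.333, which matches the geometry: hinge (.7436,-.0378) gives handle (.6957,-.036). Next, check clearance behind the handle for the gripper body.

```bash
python3 -c "
from h import *
Q=[]
for f in('s4.npz','t4.npz','top1.npz','side1.npz'):
    d=dict(np.load(f));P=pts(d);Q.append(P[d['range_z']>.1])
Q=np.concatenate(Q)
k=(Q[:,1]>-.15)&(Q[:,1]<.08)&(Q[:,0]>.70)&(Q[:,0]<.95)&(Q[:,2]>.3)&(Q[:,2]<1.0)
Q=Q[k]
for z in np.arange(.3,1.,.04):
    q=Q[(Q[:,2]>=z)&(Q[:,2]<z+.04)]
    if len(q): print(round(z,2),len(q),'x min/1%',q[:,0].min().round(3),np.percentile(q[:,0],[1,10]).round(3))
to(.66,-.036,.43,88)
"
```

```text
0.3 5834 x min/1% 0.7 [0.703 0.784]
0.34 1138 x min/1% 0.7 [0.83  0.835]
0.38 1215 x min/1% 0.826 [0.829 0.832]
0.42 2411 x min/1% 0.812 [0.82  0.826]
0.46 473 x min/1% 0.819 [0.821 0.829]
0.54 24 x min/1% 0.936 [0.936 0.94 ]
0.58 788 x min/1% 0.815 [0.823 0.853]
0.62 6146 x min/1% 0.773 [0.777 0.78 ]
0.66 1650 x min/1% 0.787 [0.821 0.826]
0.7 1424 x min/1% 0.816 [0.819 0.823]
0.74 1536 x min/1% 0.814 [0.817 0.82 ]
0.78 673 x min/1% 0.811 [0.814 0.818]
shift [-0.1506 -0.4095 -0.1109] turn 1.878 rows 16.0 | t 11.45 pos [0.4061 0.3187 0.3187] rot [ 179.7    0.9 -164.4] F [0.2 1.1 0.7] g 0.0603 q [-48.  -1.   7.  94.   0.  86.  64.]
```

>>> servo_tool([
  [[0.06,-0.01,-0.02,-0.11,0.12],[0.06,-0.02,-0.05,-0.11,0.24],[0.06,-0.03,-0.08,-0.11,0.36],[0.06,-0.04,-0.11,-0.11,0.48],[0.06,-0.052,-0.14,-0.11,0.6],[0.06,-0.063,-0.17,-0.11,0.72],[0.06,-0.074,-0.2,-0.11,0.84],[0.06,-0.085,-0.23,-0.11,0.96],[0.06,-0.096,-0.26,-0.11,1.08],[0.06,-0.107,-0.29,-0.11,1.2],[0.06,-0.118,-0.32,-0.11,1.32],[0.06,-0.12,-0.33,-0.11,1.44]],
])

```text
time_s: 12.45
tool_pos: [0.6107, 0.0269, 0.4276]
tool_rot: [179.2, 0.0, 112.4]
force: [0.5, -0.6, -0.1]
grip_width: 0.06
```

```bash
python3 -c "
from h import *
to(.695,-.036,.40,88.2)
"
```

```text
shift [-0.0903  0.0536  0.0283] turn 0.422 rows 4.0 | t 12.45 pos [0.6107 0.0269 0.4276] rot [179.2   0.  112.4] F [ 0.5 -0.6 -0.1] g 0.06 q [-27.  13.  29.  68.  -7.  99.  22.]
```

>>> servo_tool([
  [[0.05,-0.03,0.015,0.028,0.12],[0.05,-0.06,0.03,0.028,0.24],[0.05,-0.09,0.054,0.028,0.36],[0.05,-0.09,0.054,0.028,0.422],[0.05,-0.09,0.054,0.028,0.422],[0.05,-0.09,0.054,0.028,0.422]],
])

```text
time_s: 12.95
tool_pos: [0.6953, -0.0355, 0.3992]
tool_rot: [179.4, -0.3, 88.3]
force: [-0.0, 0.2, -0.3]
grip_width: 0.05
```

```bash
python3 -c "
from h import *
to(.695,-.036,.314,88.2)
d=shot('side');im=d['image'][60:210,230:390];cv2.imwrite('pics/i.png',cv2.resize(im[:,:,::-1],None,fx=4,fy=4))
"
```

```text
shift [-0.0009 -0.0011  0.0852] turn 0.002 rows 3.0 | t 12.95 pos [ 0.6953 -0.0355  0.3992] rot [179.4  -0.3  88.3] F [-0.   0.2 -0.3] g 0.05 q [-19.  26.  34.  58. -14. 100.   7.]
```

View pics/i.png

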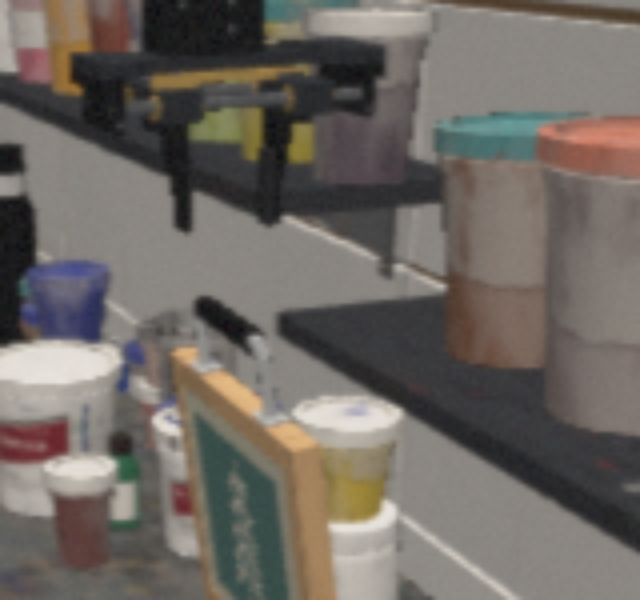

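The fingers at crop x≈180 and 268 straddle the handle at (200–270, 300–350). Descend and close.

>>> servo_tool([
  [[0.05,0.0,0.0,0.03,0.0],[0.05,0.0,-0.001,0.06,0.0],[0.05,0.0,-0.001,0.08,0.0],[0.05,0.0,-0.001,0.085,0.0],[0.05,0.0,-0.001,0.085,0.0],[0.01,0.0,-0.001,0.085,0.0],[0.01,0.0,-0.001,0.085,0.0],[0.01,0.0,-0.001,0.085,0.0],[0.01,0.0,-0.001,0.085,0.0],[0.01,0.0,-0.001,0.085,0.0],[0.01,0.0,-0.001,0.085,0.0],[0.01,0.0,-0.001,0.085,0.0]],
], force=30)

```text
time_s: 14.0
tool_pos: [0.6957, -0.0347, 0.3162]
tool_rot: [179.2, -0.3, 88.4]
force: [1.7, -0.5, 1.1]
grip_width: 0.0173
```

```bash
cat >> h.py <<'E'
def arc(degs):
    o=readout.get_obs();R=Ro.from_euler('xyz',o['tool_rot'],degrees=True).as_matrix()
    yw=np.radians(-1.8);ex=np.array([np.cos(yw),np.sin(yw),0]);h=np.array([.7436,-.0378,.046])
    for a in degs:
        r=np.radians(a);p=h-.29*np.cos(r)*ex+np.array([0,0,.29*np.sin(r)])+[0,0,env.pinch_z]
        print(a,(R.T@(p-o['tool_pos'])).round(4).tolist(),p.round(3))
E
python3 -c "
from h import *
to(.695,-.036,.314,88.2);arc(np.arange(80,32,-4))
"
```

```text
shift [-0.0013 -0.0007  0.0022] turn 0.003 rows 1.0 | t 14.0 pos [ 0.6957 -0.0347  0.3162] rot [179.2  -0.3  88.4] F [ 1.7 -0.5  1.1] g 0.0173 q [-21.  24.  33.  68. -13.  90.   8.]
80 [-0.0016, -0.0025, 0.0033] [ 0.693 -0.036  0.313]
76 [-0.0015, -0.0223, 0.0072] [ 0.673 -0.036  0.309]
72 [-0.0015, -0.0419, 0.0125] [ 0.654 -0.035  0.303]
68 [-0.0015, -0.061, 0.0191] [ 0.635 -0.034  0.296]
64 [-0.0015, -0.0796, 0.0271] [ 0.617 -0.034  0.288]
60 [-0.0015, -0.0976, 0.0363] [ 0.599 -0.033  0.278]
56 [-0.0015, -0.1149, 0.0468] [ 0.582 -0.033  0.268]
52 [-0.0015, -0.1315, 0.0585] [ 0.565 -0.032  0.256]
48 [-0.0015, -0.1472, 0.0712] [ 0.55  -0.032  0.243]
44 [-0.0015, -0.1619, 0.0851] [ 0.535 -0.031  0.229]
40 [-0.0016, -0.1757, 0.0999] [ 0.522 -0.031  0.214]
36 [-0.0016, -0.1884, 0.1157] [ 0.509 -0.03   0.198]
```

>>> servo_tool([
  [[0.01,0.0,-0.005,0.001,0.0],[0.01,0.0,-0.025,0.005,0.0],[0.01,0.0,-0.044,0.0105,0.0],[0.01,0.0,-0.063,0.017,0.0],[0.01,0.0,-0.082,0.025,0.0],[0.01,0.0,-0.1,0.0345,0.0],[0.01,0.0,-0.117,0.045,0.0],[0.01,0.0,-0.134,0.0565,0.0],[0.01,0.0,-0.149,0.0695,0.0],[0.01,0.0,-0.164,0.083,0.0],[0.01,0.0,-0.178,0.098,0.0],[0.01,0.0,-0.19,0.114,0.0]],
], force=35)

```text
time_s: 15.0
tool_pos: [0.5097, -0.0281, 0.2014]
tool_rot: [178.7, -0.4, 88.4]
force: [6.3, 0.8, 6.0]
grip_width: 0.0169
```

```bash
python3 -c "
from h import *
to(.695,-.036,.314,88.2);arc(np.r_[36:0:-4,0])
d=shot('side');P=pts(d);k=(d['range_z']>0)&(P[...,0]>.45)&(P[...,0]<.72)&(P[...,2]>.05)&(P[...,2]<.3)&(P[...,1]<-.10)&(P[...,1]>-.15)
q=P[k];print(np.degrees(np.median(np.arctan2(q[:,2]-.046,.7436-q[:,0]))))
"
```

```text
shift [-0.002   0.188  -0.1083] turn 0.004 rows 6.0 | t 15.0 pos [ 0.5097 -0.0281  0.2014] rot [178.7  -0.4  88.4] F [6.3 0.8 6. ] g 0.0169 q [-31.   0.  32. 106.  -1.  72.  -1.]
36 [-0.0024, -0.0007, 0.0036] [ 0.509 -0.03   0.198]
32 [-0.0025, -0.0124, 0.0201] [ 0.498 -0.03   0.181]
28 [-0.0026, -0.0229, 0.0374] [ 0.488 -0.03   0.163]
24 [-0.0027, -0.0322, 0.0554] [ 0.479 -0.029  0.145]
20 [-0.0028, -0.0402, 0.074] [ 0.471 -0.029  0.126]
16 [-0.0029, -0.0469, 0.0931] [ 0.465 -0.029  0.107]
12 [-0.0031, -0.0523, 0.1126] [ 0.46  -0.029  0.088]
8 [-0.0032, -0.0563, 0.1324] [ 0.457 -0.029  0.068]
4 [-0.0033, -0.0588, 0.1525] [ 0.454 -0.029  0.048]
0 [-0.0035, -0.06, 0.1727] [ 0.454 -0.029  0.027]
37.546177212803414
```

>>> servo_tool([
  [[0.01,-0.001,-0.012,0.017,0.0],[0.01,-0.001,-0.0225,0.0345,0.0],[0.01,-0.001,-0.032,0.0525,0.0],[0.01,-0.001,-0.04,0.071,0.0],[0.01,-0.001,-0.0465,0.09,0.0],[0.01,-0.001,-0.052,0.1095,0.0],[0.01,-0.001,-0.056,0.129,0.0],[0.01,-0.001,-0.0575,0.141,0.0],[0.01,-0.001,-0.0585,0.152,0.0],[0.01,-0.001,-0.0595,0.161,0.0],[0.01,-0.001,-0.06,0.168,0.0],[0.01,-0.001,-0.06,0.17,0.0]],
], force=45)

```text
time_s: 16.05
tool_pos: [0.4556, -0.026, 0.029]
tool_rot: [178.3, -0.5, 88.4]
force: [4.7, -0.1, 10.5]
grip_width: 0.0171
```

```bash
cat > ang.py <<'E'
from h import *
to(.4538,-.029,.027,88.2)
d=shot('side');P=pts(d);hs=cv2.cvtColor(d['image'],cv2.COLOR_RGB2HSV)
k=(d['range_z']>0)&(P[...,0]>.50)&(P[...,0]<.72)&(P[...,2]>.035)&(P[...,2]<.12)&(P[...,1]<-.135)&(P[...,1]>-.155)
q=P[k];A=np.polyfit(q[:,0],q[:,2],1);print('frame side top: n',len(q),'slope deg',np.degrees(np.arctan(A[0])),'z at .52,.70',np.polyval(A,[.52,.70]))
E
python3 ang.py
```

```text
shift [-0.0031 -0.0018  0.002 ] turn 0.004 rows 1.0 | t 16.05 pos [ 0.4556 -0.026   0.029 ] rot [178.3  -0.5  88.4] F [ 4.7 -0.1 10.5] g 0.0171 q [-30.   5.  32. 124.  -4.  50.   2.]
frame side top: n 694 slope deg -0.22169809021493278 z at .52,.70 [0.04963668 0.04894019]
```

>>> servo_tool([
  [[0.01,0.0,0.0,0.001,0.0],[0.01,0.0,0.0,0.002,0.0],[0.01,0.0,0.0,0.003,0.0],[0.01,0.0,0.0,0.004,0.0],[0.01,0.0,0.0,0.004,0.0],[0.01,0.0,0.0,0.004,0.0]],
])

```text
time_s: 16.6
tool_pos: [0.4557, -0.0259, 0.0262]
tool_rot: [178.3, -0.5, 88.4]
force: [-4.4, 0.2, 9.6]
grip_width: 0.0169
```

```bash
python3 ang.py
```

```text
shift [-0.0031 -0.0018 -0.0009] turn 0.004 rows 1.0 | t 16.6 pos [ 0.4557 -0.0259  0.0262] rot [178.3  -0.5  88.4] F [-4.4  0.2  9.6] g 0.0169 q [-30.   5.  32. 124.  -4.  50.   3.]
frame side top: n 695 slope deg 0.3622710520651284 z at .52,.70 [0.04756998 0.0487081 ]
```

>>> servo_tool([
  [[0.01,0.0,0.0,0.001,0.0],[0.01,0.0,0.0,0.002,0.0],[0.01,0.0,0.0,0.003,0.0],[0.01,0.0,0.0,0.004,0.0],[0.01,0.0,0.0,0.004,0.0],[0.01,0.0,0.0,0.004,0.0]],
])

```text
time_s: 17.15
tool_pos: [0.4557, -0.0259, 0.0238]
tool_rot: [178.3, -0.6, 88.4]
force: [-5.0, -0.1, 15.3]
grip_width: 0.017
```

```bash
python3 ang.py
```

```text
shift [-0.0031 -0.0017 -0.0033] turn 0.004 rows 1.0 | t 17.15 pos [ 0.4557 -0.0259  0.0238] rot [178.3  -0.6  88.4] F [-5.  -0.1 15.3] g 0.017 q [-30.   6.  32. 124.  -5.  49.   3.]
frame side top: n 666 slope deg 0.8293238080732759 z at .52,.70 [0.04636365 0.04896923]
```

>>> servo_tool([
  [[0.01,0.0,0.0,0.001,0.0],[0.01,0.0,0.0,0.002,0.0],[0.01,0.0,0.0,0.002,0.0],[0.01,0.0,0.0,0.002,0.0]],
])

```text
time_s: 17.53
tool_pos: [0.4557, -0.0259, 0.0235]
tool_rot: [178.3, -0.6, 88.4]
force: [-7.4, -0.3, 17.9]
grip_width: 0.0167
```

```bash
cat >> ang.py <<'E'
k=(d['range_z']>0)&(P[...,0]>.50)&(P[...,0]<.72)&(P[...,2]>.035)&(P[...,2]<.08)&(P[...,1]<-.13)&(P[...,1]>-.157)
q=P[k]
for x in np.arange(.5,.72,.03):
    w=q[(q[:,0]>x)&(q[:,0]<x+.03)];print(round(x,2),len(w),np.percentile(w[:,2],[20,50,80]).round(4))
cv2.imwrite('pics/k.png',cv2.resize(d['image'][180:300,180:340][:,:,::-1],None,fx=5,fy=5))
s=dict(np.load('s4.npz'));B=pts(s);k=(B[...,0]>.50)&(B[...,0]<.70)&(abs(B[...,2]-.03)<.008)&(B[...,1]<-.125)&(B[...,1]>-.155)
print('board slope',np.degrees(np.arctan(np.polyfit(B[k][:,0],B[k][:,2],1)[0])),'z',np.median(B[k][:,2]))
E
python3 ang.py
```

```text
shift [-0.0031 -0.0017 -0.0036] turn 0.004 rows 1.0 | t 17.53 pos [ 0.4557 -0.0259  0.0235] rot [178.3  -0.6  88.4] F [-7.4 -0.3 17.9] g 0.0167 q [-30.   6.  32. 124.  -5.  49.   3.]
frame side top: n 667 slope deg 0.9535041962395129 z at .52,.70 [0.04611037 0.04910616]
0.5 112 [0.0408 0.0498 0.0521]
0.53 107 [0.0415 0.0497 0.0525]
0.56 106 [0.0409 0.0498 0.0525]
0.59 104 [0.041  0.0505 0.0527]
0.62 101 [0.0417 0.0502 0.0527]
0.65 98 [0.0414 0.051  0.0528]
0.68 112 [0.0422 0.0522 0.0538]
0.71 36 [0.0437 0.0533 0.0563]
board slope 0.029800918362859752 z 0.030077173081445197
```

View pics/k.png

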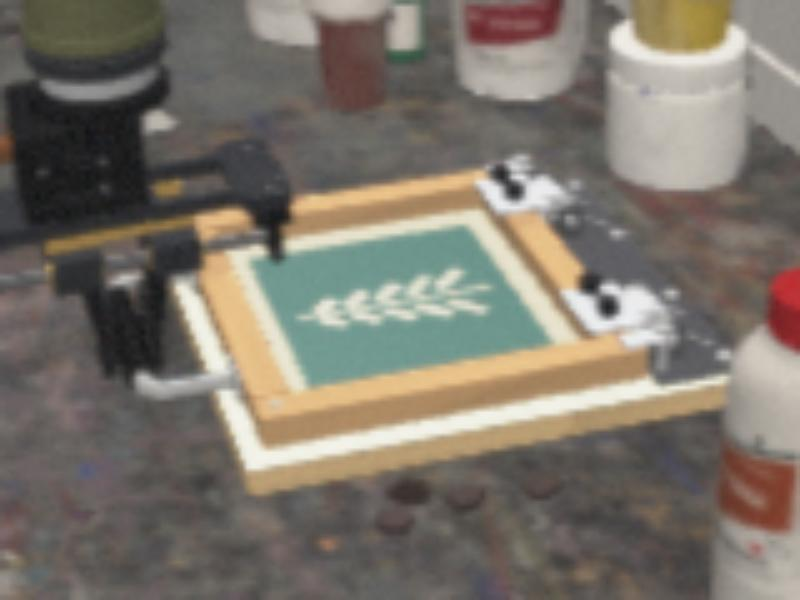

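The screen lies level: frame top is about 52 mm high along its whole side, and the gripper holds the front handle with the mesh untouched. Commanding 2 mm lower moved it only 0.3 mm while force rose to 18 N, so it is on its stops. One second of hold will show any drift.

>>> servo_tool([
  [[0.01,0.0,0.0,0.002,0.0],[0.01,0.0,0.0,0.003,0.0],[0.01,0.0,0.0,0.003,0.0],[0.01,0.0,0.0,0.003,0.0],[0.01,0.0,0.0,0.003,0.0],[0.01,0.0,0.0,0.003,0.0],[0.01,0.0,0.0,0.003,0.0],[0.01,0.0,0.0,0.003,0.0],[0.01,0.0,0.0,0.003,0.0],[0.01,0.0,0.0,0.003,0.0],[0.01,0.0,0.0,0.003,0.0],[0.01,0.0,0.0,0.003,0.0]],
])

```text
time_s: 18.58
tool_pos: [0.4557, -0.0258, 0.0227]
tool_rot: [178.4, -0.7, 88.4]
force: [-7.8, 0.1, 22.9]
grip_width: 0.0168
```

```bash
python3 ang.py | head -2; python3 - <<'E'
from h import *
t=shot('top'); a=dict(np.load('top1.npz'))
df=cv2.absdiff(t['image'],a['image']).max(2)
for n,(x,y,w,h) in dict(brush=(332,258,18,60),thinner=(338,185,32,42),tub=(176,160,24,32)).items():
    print(n,'median/95% change',np.percentile(df[y:y+h,x:x+w],[50,95]))
E
```

```text
shift [-0.0031 -0.0017 -0.0043] turn 0.004 rows 1.0 | t 18.58 pos [ 0.4557 -0.0258  0.0227] rot [178.4  -0.7  88.4] F [-7.8  0.1 22.9] g 0.0168 q [-30.   6.  32. 124.  -5.  49.   3.]
frame side top: n 668 slope deg 0.8038455988070374 z at .52,.70 [0.046063   0.04858852]
brush median/95% change [4. 6.]
thinner median/95% change [5. 7.]
tub median/95% change [5. 7.]
```

The screen is held steadily on its stops and the bystanders are unchanged. Handing in.

```bash
python3 -c "
from h import *
print(env.sign_off());o=readout.get_obs();print(o['time_s'],o['tool_pos'],o['force'])"
```

```text
the job is handed in; nothing more can be done
None
the job is handed in; nothing more can be done
```

I pushed all four flakes off the right edge of the board with the tipped scraper and laid the scraper flat on the left bench, clear of the press. I then pulled the screen down by its front handle and handed the job in at about 18.6 s, still holding it there.

**Last checks:**
- **Board and flakes:** The board was bare in both views before I pulled the screen down. The flakes lie on the bench beside it.
- **Screen on its stops:** Pressing a further 2 mm moved the handle only 0.3 mm, while the upward force rose from about 10 N to 18–23 N. The frame side did not move measurably over a 1 s hold.
- **Mesh:** The fingers held only the front handle, and the last side view showed nothing touching the mesh.
- **Brush, tub and thinner:** Their image regions were unchanged from the start.

**One disagreement:** A line fit to the depth readings on the side of the frame showed about 0.8° of tilt, front lower, but it mixes the frame's side and top faces. The readings nearest the frame's top were about 52 mm at the front and 54–56 mm towards the hinge. I could not measure the gap under the mesh directly.

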